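Fetch the soap from behind the bottles

TASK

The soap has ended up behind the three bottles on the tiled ledge: first clear all three bottles to stand on the teak side board, then lay the soap flat in the brass soap dish, lengthways along it and in its middle, and only then put the bottles back, each upright in the middle of the coaster of its own shape (round, square, oblong) and lined up with it. Do not tip a bottle over, and leave the white rinse cup where it is.

Things in the scene. Friction and masses are not known exactly. Their poses are not given: they have to be found in the camera images.
- pump_bottle: Round black pump bottle: body 58 mm across up to 90 mm, then a narrow neck and pump head; 125 mm tall over all. The nozzle points along its +y, 34 mm out from the axis, 117 to 124 mm high. Starts standing on the round coaster. Origin: centre of its underside; z up. A grip 80 mm above the underside is on the body and keeps the gripper above the neighbours' tops. Mass 0.2 to 0.4 kg.
- square_bottle: White square bottle with a round brass cap: body 48 x 48 mm (x, y) up to 94 mm, cap 34 mm across to 115 mm. Starts standing on the square coaster. Origin: centre of its underside; z up. A grip 80 mm above the underside is on the body and keeps the gripper above the neighbours' tops. Mass 0.2 to 0.4 kg.
- oblong_bottle: White flat bottle with a grey cap: body 38 mm (its x) by 70 mm (its y) up to 100 mm, cap to 115 mm. Starts standing on the oblong coaster. Origin: centre of its underside; z up. A grip 80 mm above the underside is on the body and keeps the gripper above the neighbours' tops. Mass 0.2 to 0.4 kg.
- soap: Off-white bar of soap, 50 mm (its x) by 78 mm (its y) by 28 mm high, lying on the tiled ledge (top 20 mm over the counter) behind the row of bottles, 0.1 kg. Origin: centre of its underside. Beyond it a brass rail, its top 34 mm above the ledge, runs along the ledge's far edge, at least 30 mm from the soap.
- coaster_round: Fixed grey slate coaster, 4 mm thick, lying on the brown tiled ledge (top of the ledge 20 mm over the counter, so the coaster's top is 24 mm over it). Origin: centre of its underside. Round, 80 mm across. Its y axis runs roughly along the row of three coasters, which stand about 94 mm apart in any order.
- coaster_square: Fixed grey slate coaster, 4 mm thick, lying on the brown tiled ledge (top of the ledge 20 mm over the counter, so the coaster's top is 24 mm over it). Origin: centre of its underside. Square, 70 x 70 mm. Its y axis runs roughly along the row of coasters.
- coaster_oblong: Fixed grey slate coaster, 4 mm thick, lying on the brown tiled ledge (top of the ledge 20 mm over the counter, so the coaster's top is 24 mm over it). Origin: centre of its underside. Oblong, 60 mm (its x) by 92 mm (its y). Its y axis runs roughly along the row of coasters.
- soap_dish: Fixed shallow brass tray on the counter to the left or right of the ledge, outside 84 mm (its x) by 120 mm (its y), rim 4 mm thick and 11 mm high, inner floor 5 mm above the counter. Origin: centre of its underside.
- side_board: Fixed teak board on the counter on the other side of the ledge, 280 mm (its x) by 130 mm (its y), 15 mm thick, room for three bottles in a row along its x. Origin: centre of its underside.
- rinse_cup: White ceramic cup, 72 mm across and 85 mm tall, standing on the counter just on the robot side of the soap dish (its centre about 110 mm from the dish centre along the dish -x); not to be disturbed. Origin: centre of its underside.

How it is judged (in metres and radians):
On the way, in this order (a step that is already met when the one before it is completed fails the run):
1. all three bottles stand upright and released on the side board (x of pump_bottle in the frame of side_board between -0.13 and 0.13 m and y of pump_bottle in the frame of side_board between -0.06 and 0.06 m and z of pump_bottle in the frame of side_board between 0.011 and 0.02 m and angle between each of pump_bottle, square_bottle, oblong_bottle's own z axis and vertical below 0.1 rad and contact force between the fingers and pump_bottle below 0.3 N and linear speed of each of pump_bottle, square_bottle, oblong_bottle below 0.02 m/s and angular speed of each of pump_bottle, square_bottle, oblong_bottle below 0.2 rad/s and x of square_bottle in the frame of side_board between -0.13 and 0.13 m and y of square_bottle in the frame of side_board between -0.06 and 0.06 m and z of square_bottle in the frame of side_board between 0.011 and 0.02 m and contact force between the fingers and square_bottle below 0.3 N and x of oblong_bottle in the frame of side_board between -0.13 and 0.13 m and y of oblong_bottle in the frame of side_board between -0.06 and 0.06 m and z of oblong_bottle in the frame of side_board between 0.011 and 0.02 m and contact force between the fingers and oblong_bottle below 0.3 N), for 0.2 s.
2. the soap lies released in the middle of the dish while the three bottles still stand on the side board (all of step 1 and horizontal distance between soap and soap_dish below 0.015 m and z of soap in the frame of soap_dish below 0.009 m and angle between soap's own z axis and vertical below 0.1 rad and angle between the y axis of soap and the y axis of soap_dish, either way round below 0.3 rad and contact force between the fingers and soap below 0.3 N and linear speed of soap below 0.02 m/s and angular speed of soap below 0.2 rad/s), for 0.2 s.
At the end, for the whole second after the job is handed in: Each bottle upright (0.1 rad) and at rest on the coaster of its own shape, within 12 mm of its centre, square (by quarter turns) and oblong ones lined up within 0.3 rad; the soap flat at rest on the dish floor within 15 mm of its centre and 0.3 rad of its length; all released (horizontal distance between pump_bottle and coaster_round below 0.012 m and z of pump_bottle in the frame of coaster_round between 0 and 0.009 m and angle between each of pump_bottle, square_bottle, oblong_bottle, soap's own z axis and vertical below 0.1 rad and contact force between the fingers and pump_bottle below 0.3 N and linear speed of each of pump_bottle, square_bottle, oblong_bottle, soap below 0.02 m/s and angular speed of each of pump_bottle, square_bottle, oblong_bottle, soap below 0.2 rad/s and horizontal distance between square_bottle and coaster_square below 0.012 m and z of square_bottle in the frame of coaster_square between 0 and 0.009 m and contact force between the fingers and square_bottle below 0.3 N and (angle between the y axis of square_bottle and the y axis of coaster_square, either way round below 0.3 rad or angle between the y axis of square_bottle and the x axis of coaster_square, either way round below 0.3 rad) and horizontal distance between oblong_bottle and coaster_oblong below 0.012 m and z of oblong_bottle in the frame of coaster_oblong between 0 and 0.009 m and contact force between the fingers and oblong_bottle below 0.3 N and angle between the y axis of oblong_bottle and the y axis of coaster_oblong, either way round below 0.3 rad and horizontal distance between soap and soap_dish below 0.015 m and z of soap in the frame of soap_dish below 0.009 m and angle between the y axis of soap and the y axis of soap_dish, either way round below 0.3 rad and contact force between the fingers and soap below 0.3 N); the robot touches nothing.
It fails at once if the pump bottle is tipped over (angle between pump_bottle's own z axis and vertical above 0.6 rad).
It fails at once if the square bottle is tipped over (angle between square_bottle's own z axis and vertical above 0.6 rad).
It fails at once if the oblong bottle is tipped over (angle between oblong_bottle's own z axis and vertical above 0.6 rad).
It fails at once if the rinse cup is disturbed (moved more than 15 mm) (distance of rinse_cup from where it was at the start of the episode above 0.015 m).
It also fails if it takes over 144 s, if anything falls off the work surface, if the arm or the gripper's body presses on something with over 40 N, if the wrist force passes 120 N, or if a joint passes its speed limit or range.

ROBOT

A 6-joint arm with a two-finger parallel gripper is mounted at the origin on the work surface. World frame = base frame: x ahead of the robot, y to its left, z up, the work surface at z = 0. Lengths are in m, angles in degrees, forces in N, time in s.
With the tool pointing down it reaches from about 0.25 to 0.725 m from the base axis. Payload 9.7 kg.
Tool frame: the origin (TCP) lies at the very end of the fingers, on their centre line; the grasp point (between the pads) lies 19 mm behind it; z points along the fingers, y is the line along which they close (so a half turn about z gives the same grasp; the last joint's range is limited). The gripper opens to 85 mm and grips with 20 to 120 N. Pads are 22 mm wide; open, the fingers measure 114 mm over their backs; the gripper's body (76 mm by 85 mm) begins 54 mm behind the grasp point. The pads swing forward as they close: fully open they stand 13 mm farther back than shut.
Start: joints at [65.546, 4.979, 10.078, 95.1, 0, 90], TCP at [0.228, 0.501, 0.231] pointing down, gripper open.
Joint ranges: [-179.16, 179.16], [-48.56, 103.87], [-65.8, 70.77], [-126.05, 130.52], [-82.76, 87.17], [-180, 180]. Speed limits (degrees/s): [127.2, 127.2, 147.25, 180, 180, 180].

INTERFACE

Orientations are given as [roll, pitch, yaw] about the fixed x, y, z axes, in that order (R = Rz(yaw) Ry(pitch) Rx(roll)).
In Python, from workcell import bot gives the robot as it stands.
- The arm moves only by the tool step_arm, never from a script. Its argument "targets" is a list of rows, each a list of 3 entries, a list of its own where there are three numbers: the opening, from 0 (shut) to 1 (fully open), then the shift along the world's x, y, z in mm, then the turn, a rotation vector about the world's x, y, z in rad. In form: [[grip, [tx, ty, tz], [wx, wy, wz]], ...]. A call has 1 to 8 rows; each row is the pose to reach, as a shift and turn from the pose commanded when the call began; what a row does not reach only later rows make up. A row lasts 1/10 s, in which the tool goes at most 50 mm and 8.59 degrees, less where a joint would pass 70% of its speed; a pose out of reach is approached as far as the arm can. A call with a gripper value outside its range is refused whole. The fingers move at their own pace and stop on an object; "force" is the grip in N (left out, the last holds). Time passes only in rows, so rows that repeat a pose let the fingers close. It gives the time, the measured TCP pose, the force, the opening and the grip force at its end, in the units of the state.
- bot.get_obs(): the state, without advancing time (a new reading comes with each control period).
- bot.camera(name): name is "scene" or "top" or "wrist"; returns (picture, depth): 384x512x3 uint8, red, green, blue; 384x512 float32, m along the optical axis (not along the pixel's ray), 0 where there is no reading.
- bot.camera_params(name): a dict with "K" (3x3 intrinsics, pixels), "R" (3x3) and "t" (3): a world point X has camera coordinates R X + t. Camera axes: x right, y down, z forward; pixel columns grow to the right and rows downward; lengths in m; the calibration is good to about 2 mm. A picture is of the moment at which its call begins: read the wrist's pose just before it. camera_params takes no time and is no camera call; for the wrist camera it gives the pose at the moment of the call.
- bot.job_done(): hands the job in; it is judged then, once.
The state is a dict: "time": time; "q": joint angles; "qd": joint speeds; "joint_efforts": joint torques, N m; "ee_pos": TCP position; "tcp_rot": TCP orientation; "wrist_force": force on the tool from outside, world axes, zero at the start; "torque": the same for the moment, N m; "opening": finger opening in m; "grasp_force": force on a finger pad.
Only numpy, scipy, OpenCV 4.12 (cv2) and the standard library are available. Lean on these libraries where they do the work, as an engineer would, in place of code of your own. Each camera call takes 0.05 s, during which the arm holds its last target. There are 200 camera calls.

## Working session

There is one attempt and no reset: what is moved stays moved. The work goes in short steps, Python scripts to look and compute and a tool call to move; the robot and the scene stay as the last step left them, time stands still between calls to the robot, and variables do not carry over. Pictures are saved under pics/ and viewed, at most 14 in all, crops included, and the job is handed in when it is done.

Besides the shell and the picture viewer there is one more tool, called after "Call:" as name(argument=value, ...) on one line, values as JSON. step_arm: Moves the arm, as the interface text tells. Its arguments: {"type":"object","properties":{"targets":{"type":"array","items":{"type":"array"}},"force":{"type":"number"}},"required":["targets"]}

```bash
mkdir -p pics; ls
cat > h.py <<'E'
import numpy as np, cv2
from workcell import bot
def pts(name):
    P=bot.camera_params(name); im,d=bot.camera(name)
    v,u=np.indices(d.shape); K=P["K"]
    c=np.stack([(u-K[0,2])/K[0,0]*d,(v-K[1,2])/K[1,1]*d,d],-1)
    X=(c-np.array(P["t"]))@np.array(P["R"])
    return im,d,X
def save(im,n,s=1.5): cv2.imwrite("pics/"+n,cv2.resize(im[...,::-1],None,fx=s,fy=s))
E
python3 - <<'E'
from h import *
print(bot.get_obs())
for n in("scene","top"):
    im,d,X=pts(n); save(im,n+"0.png"); np.savez(n+"0.npz",im=im,d=d,X=X); P=bot.camera_params(n);print(n,P, (d==0).mean())
E
```

```text
pics
{'time': 0.0, 'q': array([ 6.55467876e+01,  5.01110652e+00,  1.00335953e+01,  9.50979901e+01,
       -2.48005800e-03,  8.99990695e+01]), 'qd': array([-0.07485292,  0.0649029 ,  0.00448201,  0.00474619,  0.00597949,
        0.03553408]), 'joint_efforts': array([-2.69281561e-03, -5.20389998e+01,  4.64799607e+01,  1.64731534e-02,
       -1.94164550e-04,  9.78522053e-06]), 'ee_pos': array([0.22759149, 0.50045679, 0.2305753 ]), 'tcp_rot': array([-1.79924499e+02,  2.47882972e-03,  1.55547721e+02]), 'wrist_force': array([-0.48389612,  0.23355894,  0.16162675]), 'torque': array([ 0.06434016, -0.01671821, -0.00348453]), 'grasp_force': 0.0, 'opening': 0.08558908752644968}
scene {'K': array([[446.17725653,   0.        , 249.93026542],
       [  0.        , 446.17725653, 191.58186712],
       [  0.        ,   0.        ,   1.        ]]), 'R': array([[-0.11657717,  0.99317543, -0.00351073],
       [ 0.77392523,  0.08862546, -0.62704487],
       [-0.62245442, -0.07581616, -0.77897523]]), 't': array([ 0.03438851, -0.36838163,  1.30366071])} 0.003962198893229167
top {'K': array([[348.08292295,   0.        , 258.20865582],
       [  0.        , 348.08292295, 189.50291836],
       [  0.        ,   0.        ,   1.        ]]), 'R': array([[ 0.00783269, -0.999861  , -0.01471816],
       [-0.99845675, -0.00701075, -0.05509053],
       [ 0.05497969,  0.01512695, -0.99837288]]), 't': array([0.01988811, 0.49300843, 0.84889459])} 0.004180908203125
```

View pics/top0.png

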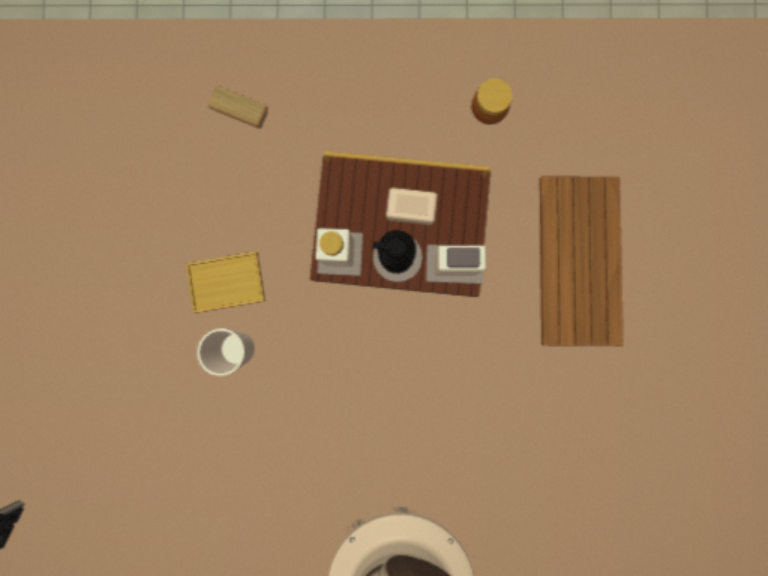

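View pics/scene0.png

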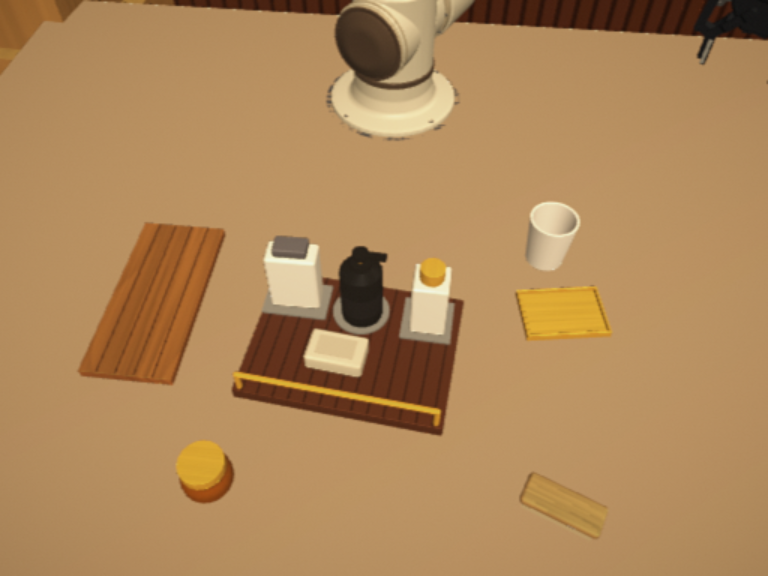

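Top view (768x576): the bottles stand in a row, square (333,245), pump (397,250) and oblong (462,258). The soap is at (412,205), the dish at (227,283), the board at (581,261) and the cup at (222,352). I'll measure from depth and colour.

```bash
cat > m.py <<'E'
from h import *
def rect(X,mask,name):
    n,l,s,c=cv2.connectedComponentsWithStats(mask.astype(np.uint8))
    k=1+np.argmax(s[1:,4]); p=X[l==k]
    (cx,cy),(w,h),a=cv2.minAreaRect((p[:,:2]*1000).astype(np.float32))
    print(name,"c",round(cx,1),round(cy,1),"size",round(w,1),round(h,1),"ang",round(a,1),"z",np.round(np.percentile(p[:,2],[5,50,95])*1000,1),len(p))
    return l==k
def win(X,u0,u1,v0,v1):
    m=np.zeros(X.shape[:2],bool); m[int(v0/1.5):int(v1/1.5),int(u0/1.5):int(u1/1.5)]=1; return m
E
python3 - <<'E'
from m import *
f=np.load("top0.npz"); im,X=f["im"],f["X"]; z=X[...,2]*1000
hsv=cv2.cvtColor(im,cv2.COLOR_RGB2HSV)
W=lambda *a:win(X,*a)
sq=W(305,365,215,285);pu=W(366,425,215,285);ob=W(425,490,235,290)
for n,w in(("sq",sq),("pu",pu),("ob",ob)):
    print(n,np.histogram(z[w],bins=np.arange(0,160,5)))
rect(X,sq&(z>105)&(z<125),"sqbody");rect(X,sq&(z>128),"sqcap")
rect(X,ob&(z>105)&(z<130),"obbody");rect(X,ob&(z>128),"obcap")
rect(X,ob&(z>105),"ob all");rect(X,sq&(z>105),"sq all");
rect(X,pu&(z>100),"pump");rect(X,pu&(z>80)&(z<122),"pumpbody")
rect(X,pu&(z>136),"pumphead")
rect(X,W(380,445,180,228)&(z>40)&(z<60),"soap")
rect(X,W(530,635,165,355)&(z>9)&(z<25),"board")
rect(X,W(180,270,245,320)&(hsv[...,0]>18)&(hsv[...,0]<28)&(hsv[...,1]>150),"dish")
rect(X,W(190,270,320,385)&(z>70),"cup")
g=(hsv[...,1]<60)&(z>15)&(z<35)
for n,w in(("csq",sq),("cpu",W(366,425,215,290)),("cob",ob)): rect(X,g&w,n)
rect(X,W(300,500,145,172)&(hsv[...,0]>18)&(hsv[...,1]>150)&(z>25),"rail")
print(hsv[170:190:3,215:240:4].tolist())
E
```

```text
sq (array([213,   3,   2, 215, 613, 127,   5,   7,   7,   3,   6,  13,   9,
         5,   6,   4,  14,   8,   6,   3,  11,  15,  15, 220,  33,   4,
         5, 118,  77,   0,   0]), array([  0,   5,  10,  15,  20,  25,  30,  35,  40,  45,  50,  55,  60,
        65,  70,  75,  80,  85,  90,  95, 100, 105, 110, 115, 120, 125,
       130, 135, 140, 145, 150, 155]))
pu (array([  0,   0,   0, 254, 719, 124,   8,  13,  14,  81,  13,   5,   3,
         2,   3,   8,   9,   2,   3,   2,   8,   5,  47, 196, 127,   6,
        34,   0,   3,  98,  38]), array([  0,   5,  10,  15,  20,  25,  30,  35,  40,  45,  50,  55,  60,
        65,  70,  75,  80,  85,  90,  95, 100, 105, 110, 115, 120, 125,
       130, 135, 140, 145, 150, 155]))
ob (array([ 73,   0,   0, 146, 539, 123,   9,   1,   1,  25,   2,   1,   6,
         8,   0,  24,   4,   1,   5,  10,   6,  22,   1,  14, 186,  69,
         9, 158, 117,   0,   0]), array([  0,   5,  10,  15,  20,  25,  30,  35,  40,  45,  50,  55,  60,
        65,  70,  75,  80,  85,  90,  95, 100, 105, 110, 115, 120, 125,
       130, 135, 140, 145, 150, 155]))
sqbod
[... 1197 characters left out ...]
], [32, 35, 223], [22, 50, 185], [17, 57, 120], [18, 48, 144]], [[18, 58, 162], [18, 56, 172], [20, 55, 185], [20, 54, 195], [19, 58, 157], [17, 54, 122], [17, 50, 144]], [[17, 52, 141], [18, 61, 122], [18, 61, 122], [16, 62, 127], [17, 63, 122], [18, 54, 132], [18, 50, 138]], [[17, 53, 144], [18, 49, 146], [17, 49, 147], [17, 49, 147], [17, 47, 146], [16, 49, 146], [17, 53, 139]], [[14, 82, 118], [15, 69, 130], [18, 49, 129], [16, 50, 142], [17, 48, 142], [16, 51, 144], [16, 59, 133]], [[10, 154, 96], [8, 150, 90], [10, 158, 97], [10, 158, 95], [9, 163, 94], [9, 153, 95], [9, 152, 94]], [[15, 104, 159], [15, 110, 128], [12, 120, 96], [12, 151, 81], [8, 145, 93], [9, 155, 97], [9, 161, 92]]]
```

Run:
```python
from m import *
f=np.load("top0.npz"); im,X=f["im"],f["X"]; z=X[...,2]*1000;d=f["d"]
hsv=cv2.cvtColor(im,cv2.COLOR_RGB2HSV)
W=lambda *a:win(X,*a)&(d>.3)
m=rect(X,W(180,275,245,320)&(hsv[...,1]>165)&(z<25),"dish")
P=bot.camera_params("top");K=P["K"];R=P["R"];t=P["t"]
def ray(mask,z0):
    v,u=np.nonzero(mask);r=np.linalg.solve(K,np.stack([u,v,np.ones(len(u))]));r=R.T@r;o=-R.T@t
    p=o[:,None]+r*(z0-o[2])/r[2]; return p[:2].T*1000
print(cv2.minAreaRect(ray(m,.009).astype(np.float32)))
print(cv2.minAreaRect(ray(rect(X,W(180,275,315,390)&(z>75)&(z<95),"cup"),.085).astype(np.float32)))
pu=W(366,425,215,285)
p=X[pu&(z>104)&(z<122)][:,:2]*1000; print("pump",cv2.minEnclosingCircle(p.astype(np.float32)),np.median(p,0))
p=X[pu&(z>136)&(z<155)];print("head",cv2.minAreaRect((p[:,:2]*1000).astype(np.float32)))
```

```text
dish c 507.0 354.2 size 5.1 0.5 ang 5.1 z [ 6.7 11.1 11.8] 3
((507.1129150390625, 355.419189453125), (3.602140426635742, 3.522691488265991), 46.0970573425293)
cup c 385.5 273.4 size 70.0 69.7 ang 47.6 z [76.5 84.3 87.2] 255
((385.5978698730469, 273.3418884277344), (69.52291870117188, 70.08936309814453), 45.76084899902344)
pump ((539.46044921875, 8.651310920715332), 28.92401123046875) [534.55736328   7.3508486 ]
head ((539.0435180664062, 20.33060073852539), (20.921184539794922, 42.12178039550781), 0.9909319877624512)
```

Call:
step_arm(targets=[[1,[40,-80,0],[0,0,-0.14]],[1,[80,-160,0],[0,0,-0.28]],[1,[120,-240,0],[0,0,-0.42]],[1,[160,-320,0],[0,0,-0.56]],[1,[200,-400,0],[0,0,-0.7]],[1,[240,-480,0],[0,0,-0.84]],[1,[270,-540,0],[0,0,-0.98]],[1,[297,-586,0],[0,0,-1.12]]])

```text
time: 0.9
ee_pos: [0.4074, 0.1412, 0.2312]
tcp_rot: [180.0, -0.0, 91.1]
wrist_force: [0.6, 0.6, 0.6]
opening: 0.0853
grasp_force: 0.0
```

Call:
step_arm(targets=[[1,[20,-40,0],[0,0,-0.014]],[1,[40,-80,0],[0,0,-0.014]],[1,[60,-120,0],[0,0,-0.014]],[1,[80,-160,0],[0,0,-0.014]],[1,[100,-195,0],[0,0,-0.014]],[1,[118,-227,0],[0,0,-0.014]],[1,[118,-227,0],[0,0,-0.014]],[1,[118,-227,0],[0,0,-0.014]]])

```text
time: 1.7
ee_pos: [0.5249, -0.0844, 0.2305]
tcp_rot: [-179.9, -0.0, 90.5]
wrist_force: [-0.8, 0.7, -0.2]
opening: 0.0852
grasp_force: 0.0
```

Run:
```python
from m import *
print(bot.get_obs()["ee_pos"],bot.get_obs()["tcp_rot"])
f=np.load("top0.npz"); im,X=f["im"],f["X"]; z=X[...,2]*1000;d=f["d"]
hsv=cv2.cvtColor(im,cv2.COLOR_RGB2HSV)
print(hsv[190,140:160:3].tolist(),hsv[190,90:130:10].tolist())
m=win(X,180,275,245,320)&(d>.3)&(hsv[...,1]>150)&(z<25)
P=bot.camera_params("top");K=P["K"];R=P["R"];t=P["t"]
for th in(110,130,150,170):
    m=(win(X,180,275,245,320)&(d>.3)&(hsv[...,2]-0.>0)&(hsv[...,1]>th)&(z<25)).astype(np.uint8)
    m=cv2.morphologyEx(m,cv2.MORPH_CLOSE,np.ones((3,3)))
    rect(X,m,"dish%d"%th)
im,d,X=pts("wrist");save(im,"w1.png",1)
```

```text
[ 0.52491816 -0.08436581  0.23053428] [-1.79908352e+02 -2.67278823e-02  9.04791135e+01]
[[21, 160, 186], [22, 160, 182], [21, 159, 181], [21, 159, 183], [21, 162, 186], [21, 161, 188], [22, 161, 188]] [[16, 99, 167], [16, 100, 166], [15, 100, 166], [15, 99, 167]]
dish110 c 497.2 189.0 size 104.5 356.7 ang 0.1 z [ 2.   5.9 12.1] 1727
dish130 c 495.8 187.1 size 101.6 352.9 ang 0.1 z [ 3.   6.  12.3] 1633
dish150 c 495.7 185.6 size 350.7 98.8 ang 89.7 z [ 3.2  5.9 11.9] 1555
dish170 c 527.3 335.3 size 0.0 0.0 ang 0.0 z [10.4 10.4 10.4] 1
```

View pics/w1.png

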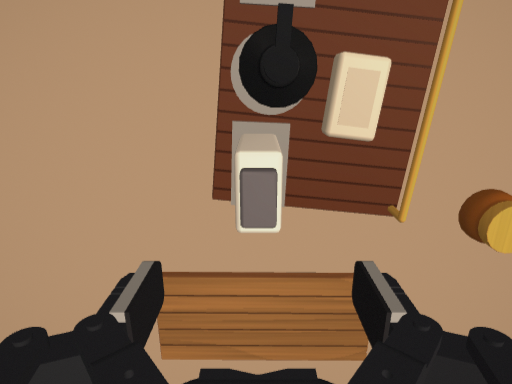

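Wrist view: the oblong bottle at column 258 is centred between the fingers (about 135 and 382). Descending to grip it.

Call:
step_arm(targets=[[1,[0,-2,-40],[0,0,0]],[1,[0,-2,-80],[0,0,0]],[1,[0,-2,-110],[0,0,0]],[1,[0,-2,-130],[0,0,0]],[1,[0,-2,-145],[0,0,0]],[1,[0,-2,-145],[0,0,0]],[0,[0,-2,-145],[0,0,0]],[0,[0,-2,-145],[0,0,0]]], force=50)

```text
time: 2.55
ee_pos: [0.5258, -0.0857, 0.0878]
tcp_rot: [179.9, 0.0, 90.6]
wrist_force: [0.6, 0.6, 1.6]
opening: 0.0591
grasp_force: 0.0
```

Call:
step_arm(targets=[[0,[0,0,0],[0,0,0]],[0,[0,0,0],[0,0,0]],[0,[0,0,0],[0,0,0]],[0,[0,0,10],[0,0,0]],[0,[0,0,30],[0,0,0]],[0,[0,0,55],[0,0,0]],[0,[0,0,70],[0,0,0]],[0,[0,0,70],[0,0,0]]])

```text
time: 3.35
ee_pos: [0.5261, -0.086, 0.1586]
tcp_rot: [179.8, 0.0, 90.6]
wrist_force: [0.2, -0.0, -2.4]
opening: 0.0376
grasp_force: 50.9
```

Run:
```python
from m import *
o=bot.get_obs(); print(o["opening"],o["grasp_force"],o["wrist_force"],o["ee_pos"])
f=np.load("top0.npz"); im,X=f["im"],f["X"]; z=X[...,2]*1000;d=f["d"]
hsv=cv2.cvtColor(im,cv2.COLOR_RGB2HSV)
rect(X,win(X,180,275,245,320)&(d>.3)&(hsv[...,1]>130)&(z<25)&(X[...,1]>.15)&(X[...,0]>.44),"dish")
```

```text
0.037622747805058594 50.91560661792755 [ 0.15297373 -0.02475268 -2.3759914 ] [ 0.52609967 -0.0860499   0.15864415]
dish c 496.3 297.5 size 86.0 125.8 ang 10.2 z [ 3.   5.9 12.1] 1624
```

Call:
step_arm(targets=[[0,[15,-25,0],[0,0,0]],[0,[30,-60,0],[0,0,0]],[0,[48,-95,0],[0,0,0]],[0,[65,-130,0],[0,0,0]],[0,[82,-165,0],[0,0,0]],[0,[95,-190,0],[0,0,0]],[0,[102,-207,0],[0,0,0]],[0,[102,-207,0],[0,0,0]]])

```text
time: 4.15
ee_pos: [0.627, -0.2949, 0.1535]
tcp_rot: [-179.9, -0.0, 90.5]
wrist_force: [-1.5, 0.3, -3.3]
opening: 0.0376
grasp_force: 51.4
```

Call:
step_arm(targets=[[0,[0,0,-20],[0,0,0]],[0,[0,0,-45],[0,0,0]],[0,[0,0,-62],[0,0,0]],[0,[0,0,-72],[0,0,0]],[0,[0,0,-76],[0,0,0]],[0,[0,0,-78],[0,0,0]],[0,[0,0,-79],[0,0,0]],[0,[0,0,-79],[0,0,0]]])

```text
time: 4.95
ee_pos: [0.6273, -0.2928, 0.0786]
tcp_rot: [179.9, 0.0, 90.6]
wrist_force: [-2.2, 1.6, 3.1]
opening: 0.0371
grasp_force: 51.9
```

Call:
step_arm(targets=[[0.8,[0,0,0],[0,0,0]],[0.8,[0,0,0],[0,0,0]],[0.8,[0,0,0],[0,0,0]],[0.8,[0,0,5],[0,0,0]],[0.8,[0,0,25],[0,0,0]],[0.8,[0,0,70],[0,0,0]],[0.9,[0,0,115],[0,0,0]],[1,[0,0,145],[0,0,0]]])

```text
time: 5.75
ee_pos: [0.6273, -0.293, 0.2265]
tcp_rot: [179.8, 0.1, 90.6]
wrist_force: [0.6, -0.3, 0.5]
opening: 0.0851
grasp_force: 0.0
```

Call:
step_arm(targets=[[1,[-13,40,0],[0,0,0]],[1,[-26,85,0],[0,0,0]],[1,[-39,130,0],[0,0,0]],[1,[-52,175,0],[0,0,0]],[1,[-65,220,0],[0,0,0]],[1,[-76,260,0],[0,0,0]],[1,[-88,301,0],[0,0,0]],[1,[-88,301,0],[0,0,0]]])

```text
time: 6.55
ee_pos: [0.538, 0.012, 0.2234]
tcp_rot: [179.9, -0.1, 90.8]
wrist_force: [0.1, -0.1, 0.0]
opening: 0.0857
grasp_force: 0.0
```

Run:
```python
from m import *
print(bot.get_obs()["ee_pos"],bot.get_obs()["tcp_rot"])
im,d,X=pts("wrist");save(im,"w2.png",1)
im,d,X=pts("scene");save(im,"s2.png",1)
```

```text
[0.53798028 0.0119785  0.22343287] [ 1.79930856e+02 -5.40656243e-02  9.08151674e+01]
```

View pics/w2.png

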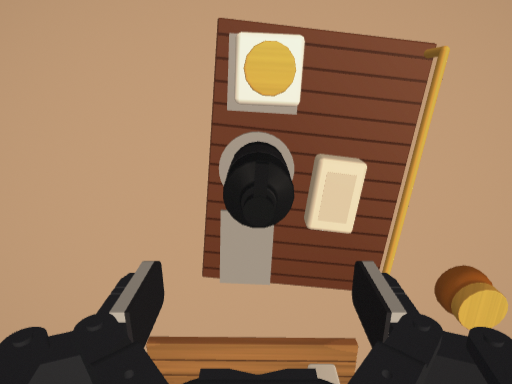

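View pics/s2.png

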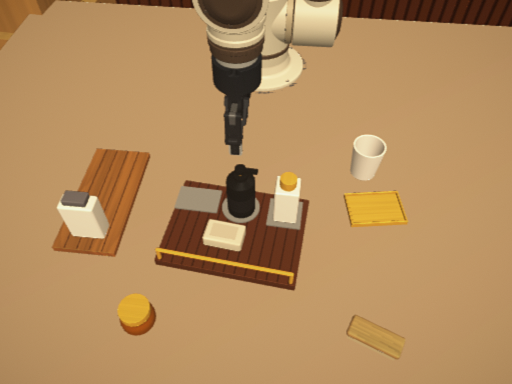

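Oblong stands on the board (scene, 85,215). The pump is centred between the fingers (wrist, column 258).

Call:
step_arm(targets=[[1,[0,-3,-40],[0,0,0]],[1,[0,-3,-80],[0,0,0]],[1,[0,-3,-110],[0,0,0]],[1,[0,-3,-130],[0,0,0]],[1,[0,-3,-136],[0,0,0]],[1,[0,-3,-136],[0,0,0]],[0,[0,-3,-136],[0,0,0]],[0,[0,-3,-136],[0,0,0]]], force=50)

```text
time: 7.45
ee_pos: [0.5399, 0.0049, 0.0878]
tcp_rot: [179.9, 0.0, 90.6]
wrist_force: [-5.0, -0.2, 2.6]
opening: 0.0588
grasp_force: 1.6
```

Call:
step_arm(targets=[[0,[0,0,0],[0,0,0]],[0,[0,0,0],[0,0,0]],[0,[0,0,0],[0,0,0]],[0,[0,0,10],[0,0,0]],[0,[0,0,30],[0,0,0]],[0,[0,0,55],[0,0,0]],[0,[0,0,70],[0,0,0]],[0,[0,0,70],[0,0,0]]])

```text
time: 8.25
ee_pos: [0.5403, 0.0052, 0.159]
tcp_rot: [179.8, -0.0, 90.6]
wrist_force: [0.0, 0.1, -2.5]
opening: 0.0563
grasp_force: 54.1
```

Call:
step_arm(targets=[[0,[0,-25,0],[0,0,0]],[0,[-1,-65,0],[0,0,0]],[0,[-2,-110,0],[0,0,0]],[0,[-3,-155,0],[0,0,0]],[0,[-4,-200,0],[0,0,0]],[0,[-5,-245,0],[0,0,0]],[0,[-7,-280,0],[0,0,0]],[0,[-7,-300,0],[0,0,0]]])

```text
time: 9.05
ee_pos: [0.5312, -0.2973, 0.1548]
tcp_rot: [-179.9, -0.0, 90.5]
wrist_force: [0.6, 0.3, -2.6]
opening: 0.0562
grasp_force: 54.0
```

Call:
step_arm(targets=[[0,[0,0,-20],[0,0,0]],[0,[0,0,-45],[0,0,0]],[0,[0,0,-62],[0,0,0]],[0,[0,0,-72],[0,0,0]],[0,[0,0,-76],[0,0,0]],[0,[0,0,-78],[0,0,0]],[0,[0,0,-79],[0,0,0]],[0,[0,0,-79],[0,0,0]]])

```text
time: 9.85
ee_pos: [0.5317, -0.2946, 0.0794]
tcp_rot: [180.0, 0.0, 90.6]
wrist_force: [-8.5, 2.2, 8.5]
opening: 0.0563
grasp_force: 55.1
```

Call:
step_arm(targets=[[0.95,[0,0,0],[0,0,0]],[0.95,[0,0,0],[0,0,0]],[0.95,[0,0,0],[0,0,0]],[0.95,[0,0,5],[0,0,0]],[0.95,[0,0,25],[0,0,0]],[0.95,[0,0,70],[0,0,0]],[1,[0,0,115],[0,0,0]],[1,[0,0,144],[0,0,0]]])

```text
time: 10.65
ee_pos: [0.5324, -0.295, 0.2253]
tcp_rot: [179.8, 0.1, 90.6]
wrist_force: [2.0, -0.3, -0.4]
opening: 0.0855
grasp_force: 0.0
```

Call:
step_arm(targets=[[1,[2,50,0],[0,0,0]],[1,[4,100,0],[0,0,0]],[1,[6,150,0],[0,0,0]],[1,[8,200,0],[0,0,0]],[1,[10,250,0],[0,0,0]],[1,[12,300,0],[0,0,0]],[1,[13,350,0],[0,0,0]],[1,[14,397,0],[0,0,0]]])

```text
time: 11.45
ee_pos: [0.5458, 0.1044, 0.2219]
tcp_rot: [179.9, -0.0, 90.6]
wrist_force: [1.5, -0.6, -0.0]
opening: 0.0856
grasp_force: 0.0
```

Run:
```python
from m import *
print(bot.get_obs()["ee_pos"],bot.get_obs()["tcp_rot"])
im,d,X=pts("wrist");z=X[...,2]*1000
rect(X,(d>.05)&(z>112)&(z<127)&(X[...,1]>.06)&(X[...,1]<.15)&(X[...,0]>.5)&(X[...,0]<.6),"sq")
```

```text
[0.54582732 0.10439614 0.22190314] [ 1.79946908e+02 -1.52714438e-02  9.05863911e+01]
sq c 545.0 105.4 size 47.4 47.7 ang 88.2 z [114.4 117.3 120.1] 1806
```

Call:
step_arm(targets=[[1,[0,0,-40],[0,0,-0.04]],[1,[0,0,-80],[0,0,-0.04]],[1,[0,0,-110],[0,0,-0.04]],[1,[0,0,-130],[0,0,-0.04]],[1,[0,0,-134],[0,0,-0.04]],[1,[0,0,-134],[0,0,-0.04]],[0,[0,0,-134],[0,0,-0.04]],[0,[0,0,-134],[0,0,-0.04]]], force=50)

```text
time: 12.3
ee_pos: [0.5469, 0.1023, 0.0889]
tcp_rot: [179.9, -0.0, 88.3]
wrist_force: [-0.0, -0.1, -0.1]
opening: 0.0591
grasp_force: 0.0
```

Call:
step_arm(targets=[[0,[0,0,0],[0,0,0]],[0,[0,0,0],[0,0,0]],[0,[0,0,0],[0,0,0]],[0,[0,0,10],[0,0,0]],[0,[0,0,30],[0,0,0]],[0,[0,0,55],[0,0,0]],[0,[0,0,70],[0,0,0]],[0,[0,0,70],[0,0,0]]])

```text
time: 13.1
ee_pos: [0.5472, 0.1023, 0.1598]
tcp_rot: [179.8, -0.0, 88.3]
wrist_force: [0.7, 0.3, -3.8]
opening: 0.0473
grasp_force: 52.8
```

Call:
step_arm(targets=[[0,[-10,-35,0],[0,0,0]],[0,[-20,-80,0],[0,0,0]],[0,[-32,-125,0],[0,0,0]],[0,[-44,-170,0],[0,0,0]],[0,[-56,-215,0],[0,0,0]],[0,[-68,-260,0],[0,0,0]],[0,[-80,-305,0],[0,0,0]],[0,[-90,-345,0],[0,0,0]]])

```text
time: 13.9
ee_pos: [0.4548, -0.2447, 0.1562]
tcp_rot: [-179.9, -0.0, 88.2]
wrist_force: [0.6, -0.1, -3.3]
opening: 0.0472
grasp_force: 52.9
```

Call:
step_arm(targets=[[0,[-8,-30,0],[0,0,0.02]],[0,[-16,-55,0],[0,0,0.04]],[0,[-16,-55,0],[0,0,0.04]]])

```text
time: 14.2
ee_pos: [0.4387, -0.3002, 0.1558]
tcp_rot: [-179.9, -0.0, 90.4]
wrist_force: [-0.0, 0.9, -4.5]
opening: 0.0472
grasp_force: 52.9
```

Call:
step_arm(targets=[[0,[0,3,-20],[0,0,0]],[0,[0,3,-45],[0,0,0]],[0,[0,3,-62],[0,0,0]],[0,[0,3,-72],[0,0,0]],[0,[0,3,-76],[0,0,0]],[0,[0,3,-78],[0,0,0]],[0,[0,3,-79],[0,0,0]],[0,[0,3,-79],[0,0,0]]])

```text
time: 15.0
ee_pos: [0.4402, -0.2948, 0.0798]
tcp_rot: [180.0, 0.0, 90.6]
wrist_force: [-3.6, 2.4, 5.1]
opening: 0.0476
grasp_force: 53.9
```

Call:
step_arm(targets=[[0.9,[0,0,0],[0,0,0]],[0.9,[0,0,0],[0,0,0]],[0.9,[0,0,0],[0,0,0]],[0.9,[0,0,5],[0,0,0]],[0.9,[0,0,25],[0,0,0]],[0.95,[0,0,70],[0,0,0]],[1,[0,0,115],[0,0,0]],[1,[0,0,144],[0,0,0]]])

```text
time: 15.8
ee_pos: [0.4404, -0.2951, 0.2261]
tcp_rot: [179.8, 0.1, 90.6]
wrist_force: [0.5, -0.3, 1.1]
opening: 0.0857
grasp_force: 0.0
```

Call:
step_arm(targets=[[1,[25,40,0],[0,0,0]],[1,[45,75,0],[0,0,0]],[1,[70,110,0],[0,0,0]],[1,[95,145,0],[0,0,0]],[1,[120,180,0],[0,0,0]],[1,[145,215,0],[0,0,0]],[1,[165,250,0],[0,0,-0.06]],[1,[180,282,0],[0,0,-0.11]]])

```text
time: 16.6
ee_pos: [0.6211, -0.011, 0.2223]
tcp_rot: [180.0, -0.0, 84.2]
wrist_force: [-0.3, -1.1, -0.1]
opening: 0.0853
grasp_force: 0.0
```

Run:
```python
from m import *
print(bot.get_obs()["ee_pos"],bot.get_obs()["tcp_rot"])
im,d,X=pts("wrist");z=X[...,2]*1000
rect(X,(d>.05)&(z>42)&(z<54)&(X[...,1]>-.08)&(X[...,1]<.06)&(X[...,0]>.57)&(X[...,0]<.665),"soap")
rect(X,(d>.05)&(z>42)&(z<64)&(X[...,1]>-.15)&(X[...,1]<.15)&(X[...,0]>.67)&(X[...,0]<.72),"rail")
save(im,"w3.png",1)
im,d,X=pts("scene");save(im,"s3.png",1)
```

```text
[ 0.62109767 -0.01098044  0.22230446] [ 1.79987019e+02 -3.64950482e-03  8.41680584e+01]
soap c 618.9 -11.9 size 76.5 50.0 ang 83.7 z [45.1 47.7 49.1] 3740
rail c 688.3 -2.9 size 265.2 8.4 ang 84.8 z [50.3 52.9 54.5] 2388
```

View pics/s3.png

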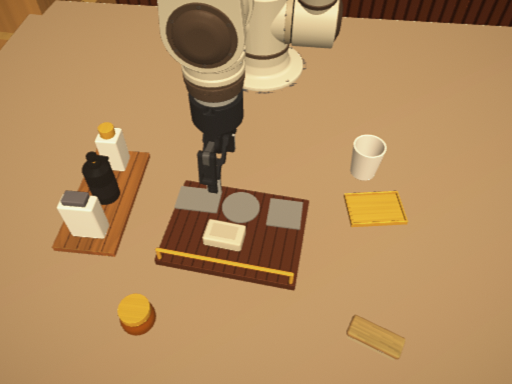

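View pics/w3.png

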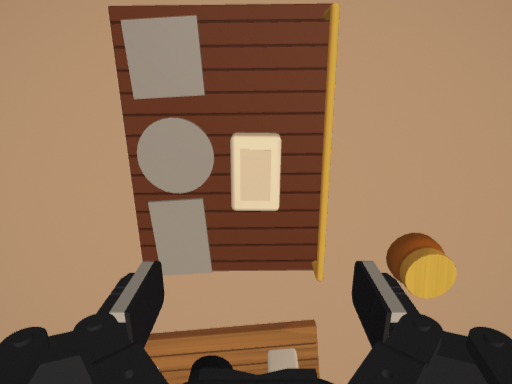

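The bottles stand on the board in the scene view (85,215), (102,185), (115,150). The soap (255,172) is centred between the fingers and clear of the rail (330).

Call:
step_arm(targets=[[1,[-2,-1,-40],[0,0,0]],[1,[-2,-1,-85],[0,0,0]],[1,[-2,-1,-130],[0,0,0]],[1,[-2,-1,-165],[0,0,0]],[1,[-2,-1,-185],[0,0,0]],[1,[-2,-1,-195],[0,0,0]],[1,[-2,-1,-195],[0,0,0]],[0,[-2,-1,-195],[0,0,0]]], force=40)

```text
time: 17.5
ee_pos: [0.6188, -0.0141, 0.0288]
tcp_rot: [179.9, -0.0, 84.3]
wrist_force: [1.2, 0.5, 0.5]
opening: 0.0731
grasp_force: 0.0
```

Call:
step_arm(targets=[[0,[0,0,0],[0,0,0]],[0,[0,0,0],[0,0,0]],[0,[0,0,0],[0,0,0]],[0,[0,0,0],[0,0,0]]])

```text
time: 17.9
ee_pos: [0.6191, -0.0139, 0.0291]
tcp_rot: [179.8, -0.0, 84.3]
wrist_force: [0.2, -0.0, 5.8]
opening: 0.0491
grasp_force: 43.0
```

Run:
```python
from m import *
o=bot.get_obs();print(o["ee_pos"],o["tcp_rot"],o["wrist_force"],o["opening"],o["grasp_force"])
im,d,X=pts("wrist");save(im,"w4.png",1)
```

```text
[ 0.61906471 -0.01391964  0.02910662] [ 1.79840794e+02 -6.25059462e-03  8.42709081e+01] [ 0.16578888 -0.04159661  5.80352175] 0.04911031083192485 42.96344518661499
```

View pics/w4.png

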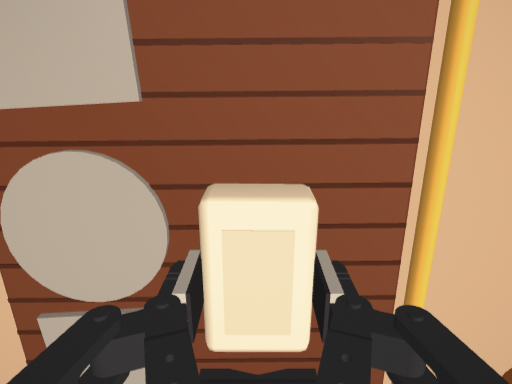

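Soap held between the pads at (205,290) and (320,290). Lifting and carrying it to the dish.

Call:
step_arm(targets=[[0,[0,0,8],[0,0,0]],[0,[0,0,25],[0,0,0]],[0,[0,0,50],[0,0,0]],[0,[0,0,80],[0,0,0]],[0,[-14,35,90],[0,0,0.05]],[0,[-30,75,90],[0,0,0.1]],[0,[-46,115,90],[0,0,0.15]],[0,[-62,155,90],[0,0,0.2]]])

```text
time: 18.75
ee_pos: [0.5554, 0.1424, 0.1181]
tcp_rot: [180.0, -0.0, 95.8]
wrist_force: [0.6, 0.7, -1.5]
opening: 0.0491
grasp_force: 42.2
```

Call:
step_arm(targets=[[0,[-15,40,0],[0,0,0.04]],[0,[-30,80,0],[0,0,0.085]],[0,[-45,115,0],[0,0,0.085]],[0,[-55,140,0],[0,0,0.085]],[0,[-61,154,0],[0,0,0.085]],[0,[-61,154,0],[0,0,0.085]],[0,[-61,154,0],[0,0,0.085]]])

```text
time: 19.45
ee_pos: [0.4953, 0.2947, 0.1175]
tcp_rot: [180.0, 0.0, 100.6]
wrist_force: [-0.4, -0.9, -1.6]
opening: 0.0491
grasp_force: 42.2
```

Run:
```python
from m import *
o=bot.get_obs();print(o["ee_pos"],o["tcp_rot"],o["wrist_force"],o["opening"],o["grasp_force"])
im,d,X=pts("wrist");z=X[...,2]*1000;hsv=cv2.cvtColor(im,cv2.COLOR_RGB2HSV)
w=(d>.05)&(X[...,1]>.2)&(X[...,1]<.4)&(X[...,0]>.43)&(X[...,0]<.56)
rect(X,w&(hsv[...,1]>150)&(z<25),"dish"); rect(X,w&(z>80)&(hsv[...,2]>150)&(z<135),"soap")
save(im,"w5.png",1)
```

```text
[0.49532298 0.29468571 0.11746251] [1.79993841e+02 2.18140132e-02 1.00610947e+02] [-0.39501768 -0.87411902 -1.62554591] 0.04914075193052511 42.15372383594513
dish c 489.9 328.1 size 83.9 58.1 ang 10.2 z [ 3.7  4.9 11. ] 7828
soap c 491.7 331.5 size 13.2 47.6 ang 86.2 z [132.5 134.2 134.9] 787
```

View pics/w5.png

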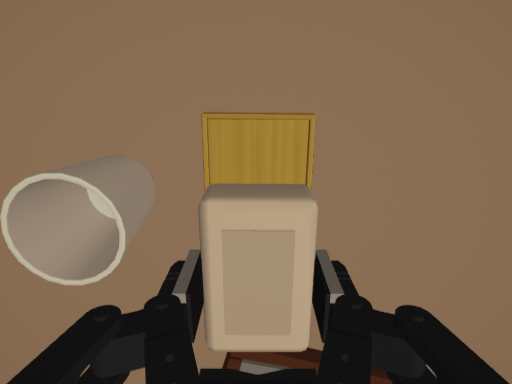

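The dish's far edge sits at row 115, columns 205–313, in line with the soap. Its derived centre is (495.5, 297.5). Lowering.

Call:
step_arm(targets=[[0,[0,1,-30],[0,0,0]],[0,[0,1,-60],[0,0,0]],[0,[0,1,-80],[0,0,0]],[0,[0,1,-92],[0,0,0]],[0,[0,1,-98],[0,0,0]],[0,[0,1,-101],[0,0,0]],[0,[0,1,-102],[0,0,0]],[0,[0,1,-102],[0,0,0]]])

```text
time: 20.3
ee_pos: [0.4956, 0.2963, 0.0161]
tcp_rot: [179.9, -0.0, 100.6]
wrist_force: [-0.2, 0.6, -1.1]
opening: 0.0487
grasp_force: 42.1
```

Call:
step_arm(targets=[[0,[0,0,-1],[0,0,0]],[0,[0,0,-2],[0,0,0]],[0,[0,0,-2],[0,0,0]]])

```text
time: 20.6
ee_pos: [0.4954, 0.2964, 0.0141]
tcp_rot: [179.9, -0.0, 100.6]
wrist_force: [-1.4, -0.5, 4.8]
opening: 0.0489
grasp_force: 42.8
```

Contact. Releasing, then retreating.

Call:
step_arm(targets=[[0.8,[0,0,0],[0,0,0]],[0.8,[0,0,0],[0,0,0]],[0.8,[0,0,3],[0,0,0]],[0.8,[0,0,15],[0,0,0]],[0.8,[0,0,50],[0,0,0]],[1,[0,0,100],[0,0,0]],[1,[0,0,150],[0,0,0]],[1,[0,0,200],[0,0,0]]])

```text
time: 21.4
ee_pos: [0.4947, 0.2959, 0.2164]
tcp_rot: [179.9, -0.0, 100.6]
wrist_force: [1.5, -0.5, 1.0]
opening: 0.0853
grasp_force: 0.0
```

Call:
step_arm(targets=[[1,[0,-45,10],[0,0,0]],[1,[0,-90,10],[0,0,-0.14]],[1,[0,-135,10],[0,0,-0.185]],[1,[0,-180,10],[0,0,-0.185]],[1,[0,-225,10],[0,0,-0.185]],[1,[0,-260,10],[0,0,-0.185]],[1,[0,-260,10],[0,0,-0.185]]])

```text
time: 22.1
ee_pos: [0.4949, 0.0328, 0.2246]
tcp_rot: [179.9, 0.0, 89.8]
wrist_force: [0.4, 0.3, 0.2]
opening: 0.0858
grasp_force: 0.0
```

Run:
```python
from m import *
o=bot.get_obs();print(o["ee_pos"],o["tcp_rot"])
im,d,X=pts("wrist");z=X[...,2]*1000;hsv=cv2.cvtColor(im,cv2.COLOR_RGB2HSV)
save(im,"w6.png",1); np.savez("w6.npz",im=im,d=d,X=X)
im,d,X=pts("scene");save(im,"s6.png",1); z=X[...,2]*1000;hsv=cv2.cvtColor(im,cv2.COLOR_RGB2HSV)
w=(d>.05)&(X[...,1]>.2)&(X[...,1]<.4)&(X[...,0]>.43)&(X[...,0]<.56)
rect(X,w&(hsv[...,1]>150)&(z<20)&(z>2),"dish"); rect(X,w&(z>27)&(z<40),"soap")
g=(d>.3)&(hsv[...,1]<70)&(z>17)&(z<32)
for n,y0,y1 in(("csq",.06,.145),("cpu",-.035,.053),("cob",-.14,-.035)): rect(X,g&(X[...,0]>.48)&(X[...,0]<.59)&(X[...,1]>y0)&(X[...,1]<y1),n)
```

```text
[0.49487777 0.03278467 0.22459955] [1.79919521e+02 3.54473462e-02 8.97644550e+01]
dish c 491.2 296.7 size 93.4 125.1 ang 10.3 z [ 3.6  7.  13.3] 933
soap c 495.5 293.7 size 51.2 78.9 ang 12.0 z [29.4 33.7 36.1] 716
csq c 542.8 102.2 size 66.1 70.3 ang 87.5 z [22.8 25.  27.1] 805
cpu c 537.0 8.2 size 76.2 75.7 ang 35.3 z [22.7 24.9 27. ] 823
cob c 526.1 -85.5 size 89.4 60.9 ang 88.7 z [22.7 24.9 27.1] 850
```

View pics/w6.png

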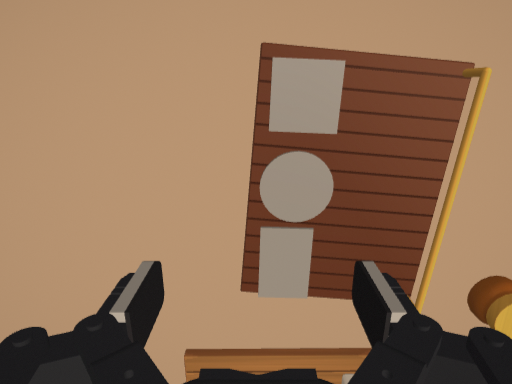

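View pics/s6.png

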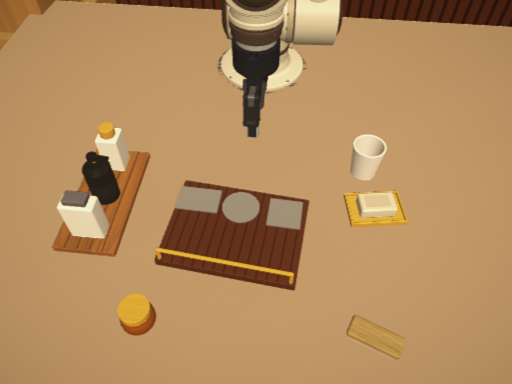

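The soap lies in the dish (scene, 377,205) and all coasters are free. I'll measure the coasters in the wrist cloud and move toward the square bottle.

Run:
```python
from m import *
f=np.load("w6.npz"); im,X,d=f["im"],f["X"],f["d"]; z=X[...,2]*1000
hsv=cv2.cvtColor(im,cv2.COLOR_RGB2HSV);print(hsv[95,305],hsv[187,296],hsv[187,340])
g=(d>.05)&(hsv[...,1]<70)&(z>17)&(z<32)
for n,v0,v1 in(("csq",50,140),("cpu",145,224),("cob",225,302)):
    w=np.zeros_like(g);w[v0:v1,235:350]=1; m=rect(X,g&w,n)
    p=(X[m][:,:2]*1000).astype(np.float32); print(cv2.minEnclosingCircle(p),p.mean(0))
```

```text
[ 16  45 157] [ 15  46 154] [  9 165 105]
csq c 543.5 103.9 size 69.6 70.3 ang 87.5 z [22.6 23.8 25. ] 5156
((543.6882934570312, 103.70750427246094), 48.62191390991211) [543.2776  105.18445]
cpu c 537.3 9.9 size 79.3 78.1 ang 90.0 z [22.5 23.7 24.9] 4055
((537.1674194335938, 9.603333473205566), 39.95166015625) [537.0345    10.951527]
cob c 526.8 -84.0 size 93.0 59.8 ang 88.2 z [22.4 23.6 24.8] 3555
((526.7392578125, -83.59178924560547), 53.97434997558594) [526.74896  -81.372734]
```

Call:
step_arm(targets=[[1,[-8,-45,0],[0,0,0]],[1,[-16,-90,0],[0,0,0]],[1,[-24,-135,0],[0,0,0]],[1,[-32,-180,0],[0,0,0]],[1,[-40,-225,0],[0,0,0]],[1,[-48,-270,0],[0,0,0]],[1,[-54,-310,0],[0,0,0]],[1,[-54,-327,0],[0,0,0]]])

```text
time: 23.0
ee_pos: [0.441, -0.2926, 0.2234]
tcp_rot: [-180.0, 0.0, 89.9]
wrist_force: [0.1, 0.3, -0.2]
opening: 0.0851
grasp_force: 0.0
```

Run:
```python
from m import *
o=bot.get_obs();print(o["ee_pos"],o["tcp_rot"])
im,d,X=pts("wrist");z=X[...,2]*1000
w=(d>.05)&(X[...,1]>-.36)&(X[...,1]<-.23)
rect(X,w&(z>100)&(z<115)&(X[...,0]>.40)&(X[...,0]<.48),"sq")
rect(X,w&(z>104)&(z<123)&(X[...,0]>.59)&(X[...,0]<.68),"ob")
rect(X,w&(z>95)&(z<110)&(X[...,0]>.49)&(X[...,0]<.58),"pump")
im,d,X=pts("top");z=X[...,2]*1000
w=(d>.05)&(X[...,1]>-.36)&(X[...,1]<-.23)
rect(X,w&(z>104)&(z<123)&(X[...,0]>.59)&(X[...,0]<.68),"ob")
rect(X,w&(z>95)&(z<115)&(X[...,0]>.49)&(X[...,0]<.58),"pump")
```

```text
[ 0.4409566  -0.29262227  0.22340933] [-1.79999179e+02  1.71232582e-02  8.99376015e+01]
sq c 438.4 -292.0 size 48.2 47.5 ang 1.5 z [104.6 108.3 109.8] 1706
ob c 623.9 -290.5 size 36.7 71.2 ang 5.2 z [105.9 113.9 120.7] 2433
pump c 521.5 -289.4 size 39.5 57.3 ang 4.2 z [ 97.7 106.6 109.6] 1412
ob c 626.9 -291.8 size 36.3 69.3 ang 0.3 z [106.1 114.9 121.2] 279
pump c 531.6 -290.1 size 56.4 56.6 ang 46.9 z [ 99.9 108.9 113.7] 355
```

Call:
step_arm(targets=[[0.95,[-1,0,-45],[0,0,0.015]],[0.95,[-1,0,-85],[0,0,0.015]],[0.95,[-1,0,-115],[0,0,0.015]],[0.95,[-1,0,-135],[0,0,0.015]],[0.95,[-1,0,-143],[0,0,0.015]],[0.95,[-1,0,-143],[0,0,0.015]],[0,[-1,0,-143],[0,0,0.015]],[0,[-1,0,-143],[0,0,0.015]]], force=50)

```text
time: 23.9
ee_pos: [0.4409, -0.2909, 0.0819]
tcp_rot: [179.9, 0.1, 90.9]
wrist_force: [0.2, 0.6, -0.0]
opening: 0.0542
grasp_force: 0.0
```

Call:
step_arm(targets=[[0,[0,0,0],[0,0,0]],[0,[0,0,0],[0,0,0]],[0,[0,0,0],[0,0,0]],[0,[0,0,10],[0,0,0]],[0,[0,0,30],[0,0,0]],[0,[0,0,55],[0,0,0]],[0,[0,0,75],[0,0,0]],[0,[0,0,80],[0,0,0]]])

```text
time: 24.7
ee_pos: [0.4409, -0.2914, 0.1632]
tcp_rot: [179.8, 0.1, 90.9]
wrist_force: [0.1, -0.2, -3.8]
opening: 0.0472
grasp_force: 52.8
```

Call:
step_arm(targets=[[0,[10,35,0],[0,0,0]],[0,[22,80,0],[0,0,0]],[0,[34,125,0],[0,0,0]],[0,[46,170,0],[0,0,0]],[0,[58,215,0],[0,0,0]],[0,[70,260,0],[0,0,0]],[0,[82,305,0],[0,0,0]],[0,[92,345,0],[0,0,0]]])

```text
time: 25.5
ee_pos: [0.5321, 0.0564, 0.1597]
tcp_rot: [-180.0, -0.0, 90.9]
wrist_force: [0.6, -0.7, -3.2]
opening: 0.047
grasp_force: 52.7
```

Call:
step_arm(targets=[[0,[6,30,0],[0,0,-0.04]],[0,[10,48,0],[0,0,-0.06]],[0,[10,48,0],[0,0,-0.06]],[0,[10,48,0],[0,0,-0.06]]])

```text
time: 25.9
ee_pos: [0.5417, 0.1022, 0.1596]
tcp_rot: [-179.9, 0.0, 87.5]
wrist_force: [0.4, 0.7, -3.8]
opening: 0.0469
grasp_force: 52.7
```

Call:
step_arm(targets=[[0,[2,1,-20],[0,0,0]],[0,[2,1,-45],[0,0,0]],[0,[2,1,-60],[0,0,0]],[0,[2,1,-66],[0,0,0]],[0,[2,1,-68],[0,0,0]],[0,[2,1,-69],[0,0,0]],[0,[2,1,-70],[0,0,0]],[0,[2,1,-70],[0,0,0]]])

```text
time: 26.7
ee_pos: [0.5445, 0.1032, 0.0911]
tcp_rot: [179.9, -0.0, 87.4]
wrist_force: [0.7, -0.9, -3.3]
opening: 0.0474
grasp_force: 52.6
```

Call:
step_arm(targets=[[0,[0,0,-1],[0,0,0]],[0,[0,0,-1.5],[0,0,0]],[0,[0,0,-1.5],[0,0,0]]])

```text
time: 27.0
ee_pos: [0.5446, 0.1034, 0.0909]
tcp_rot: [179.9, -0.0, 87.4]
wrist_force: [-3.4, -0.8, 8.5]
opening: 0.0475
grasp_force: 53.9
```

Contact. Release, go up, go to the pump.

Call:
step_arm(targets=[[0.9,[0,0,0],[0,0,0]],[0.9,[0,0,0],[0,0,0]],[0.9,[0,0,0],[0,0,0]],[0.9,[0,0,5],[0,0,0]],[0.9,[0,0,25],[0,0,0]],[0.95,[0,0,70],[0,0,0]],[1,[0,0,115],[0,0,0]],[1,[0,0,134],[0,0,0]]])

```text
time: 27.8
ee_pos: [0.5449, 0.1033, 0.2277]
tcp_rot: [179.7, -0.1, 87.4]
wrist_force: [0.1, -0.2, -0.1]
opening: 0.0852
grasp_force: 0.0
```

Call:
step_arm(targets=[[1,[-2,-50,0],[0,0,0.05]],[1,[-4,-100,0],[0,0,0.05]],[1,[-6,-150,0],[0,0,0.05]],[1,[-8,-200,0],[0,0,0.05]],[1,[-10,-250,0],[0,0,0.05]],[1,[-12,-300,0],[0,0,0.05]],[1,[-12,-350,0],[0,0,0.05]],[1,[-12,-396,0],[0,0,0.05]]])

```text
time: 28.6
ee_pos: [0.5316, -0.2952, 0.2232]
tcp_rot: [180.0, 0.0, 90.3]
wrist_force: [0.4, 0.0, 0.4]
opening: 0.0853
grasp_force: 0.0
```

Run:
```python
from m import *
o=bot.get_obs();print(o["ee_pos"],o["tcp_rot"])
im,d,X=pts("wrist");z=X[...,2]*1000
w=(d>.05)&(X[...,1]>-.36)&(X[...,1]<-.23)
rect(X,w&(z>93)&(z<109)&(X[...,0]>.49)&(X[...,0]<.58),"pump")
im,d,X=pts("top");z=X[...,2]*1000
rect(X,(d>.05)&(z>108)&(z<125)&(X[...,1]>.06)&(X[...,1]<.15)&(X[...,0]>.5)&(X[...,0]<.6),"sq")
```

```text
[ 0.53159605 -0.2951913   0.22321815] [1.79969882e+02 1.94302966e-02 9.02580086e+01]
pump c 531.3 -288.6 size 57.0 56.9 ang 88.2 z [ 98.9 106.5 108.7] 1459
sq c 542.5 99.9 size 48.2 48.1 ang 87.3 z [113.7 118.2 120.9] 278
```

Call:
step_arm(targets=[[1,[0,5,-45],[0,0,0]],[1,[0,5,-85],[0,0,0]],[1,[0,5,-115],[0,0,0]],[1,[0,5,-135],[0,0,0]],[1,[0,5,-143],[0,0,0]],[1,[0,5,-143],[0,0,0]],[0,[0,5,-143],[0,0,0]],[0,[0,5,-143],[0,0,0]]], force=50)

```text
time: 29.5
ee_pos: [0.5327, -0.2881, 0.0815]
tcp_rot: [179.9, 0.1, 90.3]
wrist_force: [-1.2, -0.2, 2.6]
opening: 0.0589
grasp_force: 1.0
```

Call:
step_arm(targets=[[0,[0,0,0],[0,0,0]],[0,[0,0,0],[0,0,0]],[0,[0,0,0],[0,0,0]],[0,[0,0,10],[0,0,0]],[0,[0,0,30],[0,0,0]],[0,[0,0,55],[0,0,0]],[0,[0,0,75],[0,0,0]],[0,[0,0,80],[0,0,0]]])

```text
time: 30.3
ee_pos: [0.533, -0.2883, 0.1632]
tcp_rot: [179.8, 0.1, 90.3]
wrist_force: [0.7, 0.3, -2.7]
opening: 0.0563
grasp_force: 53.9
```

Call:
step_arm(targets=[[0,[0,25,0],[0,0,0]],[0,[1,65,0],[0,0,0]],[0,[2,110,0],[0,0,0]],[0,[3,155,0],[0,0,0]],[0,[4,200,0],[0,0,0]],[0,[5,245,0],[0,0,0]],[0,[5,280,0],[0,0,0]],[0,[5,298,0],[0,0,0]]])

```text
time: 31.1
ee_pos: [0.5367, 0.0129, 0.1594]
tcp_rot: [-180.0, -0.0, 90.4]
wrist_force: [0.4, 1.1, -3.0]
opening: 0.0567
grasp_force: 53.9
```

Run:
```python
from m import *
o=bot.get_obs();print(o["ee_pos"],o["tcp_rot"],o["opening"],o["wrist_force"])
im,d,X=pts("wrist");z=X[...,2]*1000;hsv=cv2.cvtColor(im,cv2.COLOR_RGB2HSV)
save(im,"w7.png",1)
```

```text
[0.5366523  0.0128829  0.15940907] [-1.79969047e+02 -2.98921224e-02  9.04189663e+01] 0.05665472465409579 [ 0.38544     1.13822988 -2.95425486]
```

View pics/w7.png

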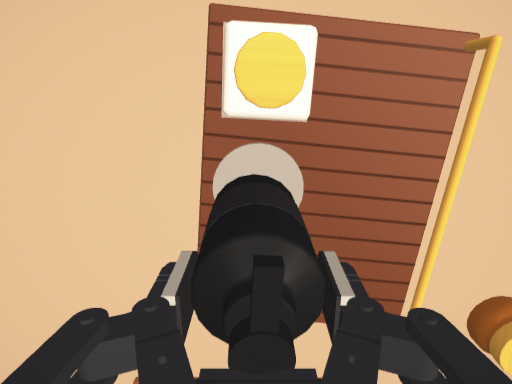

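Pump held upright over the round coaster (258,185). Lowering.

Call:
step_arm(targets=[[0,[0,0,-20],[0,0,0]],[0,[0,0,-45],[0,0,0]],[0,[0,0,-60],[0,0,0]],[0,[0,0,-66],[0,0,0]],[0,[0,0,-69],[0,0,0]],[0,[0,0,-70.5],[0,0,0]],[0,[0,0,-71.5],[0,0,0]],[0,[0,0,-71.5],[0,0,0]]])

```text
time: 31.95
ee_pos: [0.5364, 0.01, 0.091]
tcp_rot: [180.0, -0.0, 90.3]
wrist_force: [-11.6, 0.4, 15.4]
opening: 0.056
grasp_force: 55.8
```

Call:
step_arm(targets=[[0.95,[0,0,0.5],[0,0,0]],[0.95,[0,0,0.5],[0,0,0]],[0.95,[0,0,0.5],[0,0,0]],[0.95,[0,0,5],[0,0,0]],[0.95,[0,0,25],[0,0,0]],[0.95,[0,0,70],[0,0,0]],[1,[0,0,115],[0,0,0]],[1,[0,0,135],[0,0,0]]])

```text
time: 32.75
ee_pos: [0.5379, 0.0102, 0.228]
tcp_rot: [179.7, -0.0, 90.3]
wrist_force: [0.2, -0.4, 0.3]
opening: 0.0854
grasp_force: 0.0
```

Call:
step_arm(targets=[[1,[13,-40,0],[0,0,0]],[1,[26,-85,0],[0,0,0]],[1,[39,-130,0],[0,0,0]],[1,[52,-175,0],[0,0,0]],[1,[65,-220,0],[0,0,0]],[1,[78,-260,0],[0,0,0]],[1,[90,-301,0],[0,0,0]],[1,[90,-301,0],[0,0,0]]])

```text
time: 33.55
ee_pos: [0.6273, -0.2956, 0.2205]
tcp_rot: [-179.9, -0.0, 90.1]
wrist_force: [1.1, 0.2, -1.1]
opening: 0.0856
grasp_force: 0.0
```

Run:
```python
from m import *
o=bot.get_obs();print(o["ee_pos"],o["tcp_rot"])
im,d,X=pts("wrist");z=X[...,2]*1000
w=(d>.05)&(X[...,1]>-.36)&(X[...,1]<-.23)
rect(X,w&(z>104)&(z<123)&(X[...,0]>.59)&(X[...,0]<.68),"ob")
im,d,X=pts("top");z=X[...,2]*1000
rect(X,(d>.05)&(z>106)&(z<122)&(X[...,1]>-.035)&(X[...,1]<.06)&(X[...,0]>.48)&(X[...,0]<.6),"pump")
```

```text
[ 0.6273431  -0.29555038  0.22049106] [-1.79851220e+02 -1.77628241e-02  9.00535651e+01]
ob c 627.4 -290.1 size 38.1 68.7 ang 0.5 z [109.9 113.9 115.7] 1802
pump c 535.3 5.9 size 54.8 56.9 ang 81.1 z [112.9 117.9 121.4] 323
```

Call:
step_arm(targets=[[1,[0,2,-45],[0,0,0]],[1,[0,2,-85],[0,0,0]],[1,[0,2,-115],[0,0,0]],[1,[0,2,-135],[0,0,0]],[1,[0,2,-143],[0,0,0]],[1,[0,2,-143],[0,0,0]],[0,[0,2,-143],[0,0,0]],[0,[0,2,-143],[0,0,0]]], force=50)

```text
time: 34.45
ee_pos: [0.6279, -0.2889, 0.0823]
tcp_rot: [179.9, 0.1, 90.3]
wrist_force: [-0.6, 0.3, 0.2]
opening: 0.0593
grasp_force: 0.0
```

Call:
step_arm(targets=[[0,[0,0,0],[0,0,0]],[0,[0,0,0],[0,0,0]],[0,[0,0,0],[0,0,0]],[0,[0,0,10],[0,0,0]],[0,[0,0,30],[0,0,0]],[0,[0,0,55],[0,0,0]],[0,[0,0,75],[0,0,0]],[0,[0,0,80],[0,0,0]]])

```text
time: 35.25
ee_pos: [0.6278, -0.2892, 0.1632]
tcp_rot: [179.8, 0.1, 90.3]
wrist_force: [0.4, 0.5, -2.4]
opening: 0.0372
grasp_force: 50.9
```

Call:
step_arm(targets=[[0,[-14,25,0],[0,0,0]],[0,[-30,60,0],[0,0,0]],[0,[-47,95,0],[0,0,0]],[0,[-64,130,0],[0,0,0]],[0,[-80,165,0],[0,0,0]],[0,[-94,190,0],[0,0,-0.02]],[0,[-101,205,0],[0,0,-0.02]],[0,[-101,205,0],[0,0,-0.02]]])

```text
time: 36.05
ee_pos: [0.5255, -0.0824, 0.1602]
tcp_rot: [-180.0, -0.0, 89.3]
wrist_force: [0.6, -0.1, -2.8]
opening: 0.0372
grasp_force: 51.5
```

Run:
```python
from m import *
o=bot.get_obs();print(o["ee_pos"],o["tcp_rot"],o["opening"],o["wrist_force"])
im,d,X=pts("wrist");z=X[...,2]*1000;hsv=cv2.cvtColor(im,cv2.COLOR_RGB2HSV)
save(im,"w8.png",1)
```

```text
[ 0.52546101 -0.0824413   0.16017133] [-1.79985913e+02 -1.22977067e-02  8.92704513e+01] 0.03719598177134263 [ 0.64596789 -0.09446716 -2.84298033]
```

View pics/w8.png

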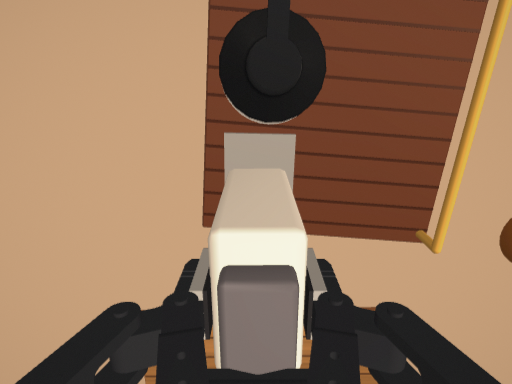

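Oblong held straight over its coaster (260,150). Lowering.

Call:
step_arm(targets=[[0,[1,1,-20],[0,0,0]],[0,[1,1,-45],[0,0,0]],[0,[1,1,-60],[0,0,0]],[0,[1,1,-66],[0,0,0]],[0,[1,1,-69],[0,0,0]],[0,[1,1,-70.5],[0,0,0]],[0,[1,1,-71],[0,0,0]],[0,[1,1,-71],[0,0,0]]])

```text
time: 36.9
ee_pos: [0.5273, -0.0832, 0.0905]
tcp_rot: [179.9, 0.0, 89.1]
wrist_force: [-5.0, -1.5, 5.6]
opening: 0.0376
grasp_force: 52.3
```

Call:
step_arm(targets=[[0.9,[0,0,0],[0,0,0]],[0.9,[0,0,0],[0,0,0]],[0.9,[0,0,0],[0,0,0]],[0.9,[0,0,5],[0,0,0]],[0.9,[0,0,25],[0,0,0]],[0.95,[0,0,70],[0,0,0]],[1,[0,0,115],[0,0,0]],[1,[0,0,135],[0,0,0]]])

```text
time: 37.7
ee_pos: [0.5279, -0.0829, 0.229]
tcp_rot: [179.7, 0.0, 89.1]
wrist_force: [0.2, -0.5, 0.5]
opening: 0.0854
grasp_force: 0.0
```

Call:
step_arm(targets=[[1,[-30,-10,10],[0,0,0]],[1,[-60,-20,10],[0,0,0]],[1,[-90,-40,10],[0,0,0]],[1,[-120,-70,10],[0,0,0]],[1,[-140,-110,10],[0,0,0]],[1,[-150,-150,10],[0,0,0]],[1,[-150,-170,10],[0,0,0]],[1,[-150,-170,10],[0,0,0]]])

```text
time: 38.5
ee_pos: [0.3766, -0.2549, 0.2344]
tcp_rot: [180.0, 0.0, 89.0]
wrist_force: [-0.1, -0.1, -0.4]
opening: 0.0857
grasp_force: 0.0
```

Run:
```python
from m import *
im,d,X=pts("scene");save(im,"s9.png",1)
im,d,X=pts("top");z=X[...,2]*1000;hsv=cv2.cvtColor(im,cv2.COLOR_RGB2HSV)
b=lambda x0,x1,y0,y1:(d>.3)&(X[...,0]>x0)&(X[...,0]<x1)&(X[...,1]>y0)&(X[...,1]<y1)
rect(X,b(.49,.6,.06,.15)&(z>106)&(z<125),"sq")
rect(X,b(.49,.6,-.035,.055)&(z>106)&(z<122),"pump")
rect(X,b(.48,.57,-.14,-.035)&(z>106)&(z<130),"ob")
rect(X,b(.43,.56,.2,.4)&(z>27)&(z<40),"soap")
rect(X,b(.33,.44,.2,.33)&(z>75)&(z<95),"cup")
```

```text
sq c 542.3 99.7 size 48.1 48.0 ang 86.3 z [113.6 118.1 120.8] 274
pump c 535.1 5.9 size 54.8 56.5 ang 81.3 z [113.5 117.9 121.3] 319
ob c 527.2 -86.1 size 37.1 68.8 ang 0.0 z [110.3 123.7 126.7] 289
soap c 496.0 294.7 size 50.0 78.7 ang 10.2 z [30.1 33.5 36. ] 647
cup c 385.6 273.2 size 69.8 69.9 ang 42.7 z [77.2 84.6 87.3] 250
```

View pics/s9.png

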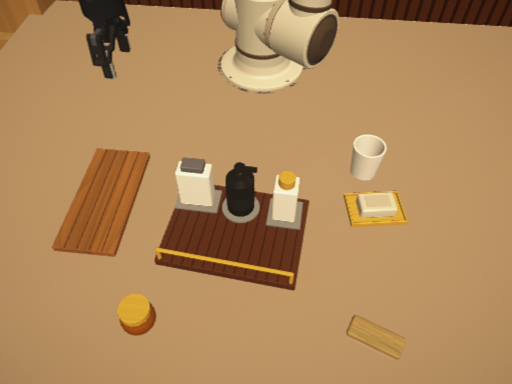

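Each bottle stands on its own coaster in the scene view, at (195,185), (240,190) and (285,200). The soap is in the dish at (377,205), and the cup has not moved.

```bash
python3 -c "
from workcell import bot
print(bot.job_done())"
```

```text
the job is handed in; nothing more can be done
None
```

The job is handed in, but no verdict came back. By my last camera measurement, the bottles stand upright within about 4 mm of their own coasters' centres, the soap lies flat and aligned about 3 mm from the dish's centre, and the cup is where it was.

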